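# Set a blank to the length stop of a saw board

## Task

On the saw board, flip down the length stop that is farther from the saw kerf by pushing its arm over from behind with a fingertip, and leave the other stop up. Then push the wooden blank back square against the fence and along it until its end butts against the stop that is down, ready to be sawn. Only push: do not grip, lift or tip the blank, and do not disturb the offcut, mallet, saw or bottle.

Things in the scene. Friction and masses are not known exactly. Their poses are not given: they have to be found in the camera images.
- saw_board: fixed plywood saw board, top at z 18 mm. Origin at bench height; base x -190 to +130 mm, y -330 to +330 mm. Along its far side a straight fence of wood and aluminium, as long as the base: front face (towards the robot) at x +90 mm, 28 mm thick, top at z 78 mm. Both stops are on the -y side of the saw kerf
- kerf (a point): where the saw kerf, a 3 mm dark slot across the base and through the fence, meets the fence's front face: saw board x +90, y +40 mm, z 18 mm
- stop_a: carriage of one of two identical aluminium flip stops on the fence (either can be the farther: compare). Axes parallel to the saw board's. Origin on the fence top (z 78 mm) above its front face, mid-carriage. Carriage 60 mm long in y, plate 8 mm thick at x 0 to +31 mm; black knob 22 mm across at x +14, y -18 mm, top 32 mm up. The arm lies at y +5 to +23 mm; its +y side is the face to butt against
- stop_a_pin (a point): hinge pin of this stop's arm, parallel to y, 15 mm in front of the fence face, 20 mm above the fence top (z 98 mm), 14 mm to +y of the carriage's origin, between two cheeks 29 mm wide over all that reach 9 mm above the pin. Mid-width of the arm
- stop_a_arm (a joint): arm angle (rad). 0 = down, hanging in front of the fence face; grows as it swings out towards the robot and up; 3.14 = straight up; 3.67 = parked, leaning back 30 degrees against its rest. Arm 90 g, hinge almost free and softly damped: past straight up it falls by itself, all the way down in about 1 s. About 1 N high on its back pushes it over
- stop_a_tip (a point): middle of the free end of this arm: a bar 26 mm deep, 18 mm wide in y, 74 mm long from pin to tip. Down, the tip is 6 mm above the base; parked, it is 64 mm above and 37 mm behind (+x) the pin
- stop_b: carriage of one of two identical aluminium flip stops on the fence (either can be the farther: compare). Axes parallel to the saw board's. Origin on the fence top (z 78 mm) above its front face, mid-carriage. Carriage 60 mm long in y, plate 8 mm thick at x 0 to +31 mm; black knob 22 mm across at x +14, y -18 mm, top 32 mm up. The arm lies at y +5 to +23 mm; its +y side is the face to butt against
- stop_b_pin (a point): hinge pin of this stop's arm, parallel to y, 15 mm in front of the fence face, 20 mm above the fence top (z 98 mm), 14 mm to +y of the carriage's origin, between two cheeks 29 mm wide over all that reach 9 mm above the pin. Mid-width of the arm
- stop_b_arm (a joint): arm angle (rad). 0 = down, hanging in front of the fence face; grows as it swings out towards the robot and up; 3.14 = straight up; 3.67 = parked, leaning back 30 degrees against its rest. Arm 90 g, hinge almost free and softly damped: past straight up it falls by itself, all the way down in about 1 s. About 1 N high on its back pushes it over
- stop_b_tip (a point): middle of the free end of this arm: a bar 26 mm deep, 18 mm wide in y, 74 mm long from pin to tip. Down, the tip is 6 mm above the base; parked, it is 64 mm above and 37 mm behind (+x) the pin
- blank: loose hardwood blank, 60 mm (its x) by 260 mm (its y) by 36 mm high, about 0.33 kg, lying flat on the saw board, a little askew; origin at the centre of its underside; its +y end lies away from the stops. It slides under a push of 1 to 4 N. Seated, its centre is 30 mm in front of the fence face
- blank_end (a point): centre of the blank's -y end face, the end that goes against the stop
- offcut: bystander: wooden offcut 45 by 45 by 70 mm standing on the saw board near its front edge; origin at its underside
- mallet: bystander: wooden mallet lying on the bench, head 65 by 130 by 60 mm, handle 210 mm; origin under its head
- pull_saw: bystander: pull saw lying on the bench beyond the fence, 500 mm long, 20 mm high; origin under the joint of handle and blade
- water: bystander: water bottle 66 mm across, 200 mm tall, standing on the bench; origin at its underside

How it is judged:
On the way, in this order (a step that is already met when the one before it is completed fails the run):
1. the stop farther from the kerf is down, the other still up (((y of stop_b in the frame of stop_a above 0 m and value of joint stop_a_arm below 0.06 rad and value of joint stop_b_arm above 3.4 rad) or (y of stop_a in the frame of stop_b above 0 m and value of joint stop_b_arm below 0.06 rad and value of joint stop_a_arm above 3.4 rad))), for 0.3 s.
2. the blank lies against the fence with its end butted against that stop (((y of stop_b in the frame of stop_a above 0 m and value of joint stop_a_arm below 0.06 rad and y of blank_end in the frame of stop_a between 0.02 and 0.0265 m and x of blank in the frame of saw_board above 0.057 m and angle between the y axis of blank and the y axis of saw_board, either way round below 0.025 rad) or (y of stop_a in the frame of stop_b above 0 m and value of joint stop_b_arm below 0.06 rad and y of blank_end in the frame of stop_b between 0.02 and 0.0265 m and x of blank in the frame of saw_board above 0.057 m and angle between the y axis of blank and the y axis of saw_board, either way round below 0.025 rad))), for 0.2 s.
At the end, for the whole second after the job is handed in: The stop farther from the kerf hangs down (within 0.06 rad) and the other is parked up; the blank lies flat and still on the saw board, its long side along the fence (within 0.025 rad, its centre within 3 mm of touching) and its end within 3.5 mm of the lowered stop (((y of stop_b in the frame of stop_a above 0 m and value of joint stop_a_arm below 0.06 rad and value of joint stop_b_arm above 3.4 rad and y of blank_end in the frame of stop_a between 0.02 and 0.0265 m and x of blank in the frame of saw_board above 0.057 m and angle between the y axis of blank and the y axis of saw_board, either way round below 0.025 rad) or (y of stop_a in the frame of stop_b above 0 m and value of joint stop_b_arm below 0.06 rad and value of joint stop_a_arm above 3.4 rad and y of blank_end in the frame of stop_b between 0.02 and 0.0265 m and x of blank in the frame of saw_board above 0.057 m and angle between the y axis of blank and the y axis of saw_board, either way round below 0.025 rad)) and angle between blank's own z axis and vertical below 0.03 rad and height (world z) of blank below 0.021 m and linear speed of blank below 0.01 m/s).
It fails at once if the blank is lifted off the saw board or tipped (height (world z) of blank above 0.027 m or angle between blank's own z axis and vertical above 0.12 rad).
It fails at once if the blank is gripped between the fingers (contact force between the fingers and blank above 15 N and x of the grasp point in the frame of blank between -0.028 and 0.028 m and y of the grasp point in the frame of blank between -0.128 and 0.128 m and z of the grasp point in the frame of blank below 0.046 m).
It fails at once if the stop nearer the kerf is flipped over ((y of stop_b in the frame of stop_a above 0 m and value of joint stop_b_arm below 2.9 rad) or (y of stop_a in the frame of stop_b above 0 m and value of joint stop_a_arm below 2.9 rad)).
It fails at once if the offcut, mallet, saw or bottle is moved or knocked over (distance of any of offcut, mallet, pull_saw, water from where it was at the start of the episode above 0.015 m or angle between any of offcut, water's own z axis and vertical above 0.3 rad).
It also fails if it takes over 64 s, if anything falls off the work surface, if the arm or the gripper's body presses on something with over 40 N, if the wrist force passes 120 N, or if a joint passes its speed limit or range.

## Robot

A 6-joint arm with a two-finger parallel gripper is mounted at the origin on the work surface. World frame = base frame: x ahead of the robot, y to its left, z up, the work surface at z = 0. Lengths are in m, angles in rad, forces in N, time in s.
With the tool pointing down it reaches from about 0.375 to 0.825 m from the base axis. Payload 5.5 kg.
Tool frame: the origin (TCP) lies on the centre line of the jaws, within the pads' length; the fingertips stand 22 mm ahead of it and the grasp point (between the pads) lies 3 mm ahead of it; z points along the fingers, y is the line along which they close (so a half turn about z gives the same grasp; the last joint's range is limited). The gripper opens to 85 mm and grips with 20 to 120 N. Pads are 22 mm wide; open, the fingers measure 114 mm over their backs; the gripper's body (76 mm by 85 mm) begins 54 mm behind the grasp point. The pads swing forward as they close: fully open they stand 13 mm farther back than shut.
Start: joints at [1.152, 0.314, -0.047, 1.21, 0, 1.571], TCP at [0.244, 0.548, 0.219] pointing down, gripper open.
Joint ranges: [-2.67, 2.67], [-0.69, 1.73], [-1.03, 1.25], [-2.08, 2.16], [-1.42, 1.45], [-3.14, 3.14]. Speed limits (rad/s): [2.39, 2.39, 3.01, 3.14, 3.14, 3.14].

## Interface

Orientations are given as a unit quaternion [x, y, z, w].
In Python, from plant import get_state, cams, env gives the robot as it stands.
- The arm moves only by the shell command python3 -m handwheel 'ROWS' [FORCE]. ROWS is text: rows parted by semicolons, each of 7 numbers parted by spaces: the shift along the tool's x, y, z in mm, then the turn, a rotation vector about the tool's x, y, z in rad, then the finger opening in mm, from 0 to 85.4. In form: dx dy dz rx ry rz jaw; .... A call has 1 to 20 rows; each row is the pose to reach, as a shift and turn from the pose commanded when the call began, along the tool's axes at that moment; what a row does not reach only later rows make up. A row lasts 1/12 s, in which the tool goes at most 41.7 mm and 7.16 degrees, less where a joint would pass 70% of its speed; a pose out of reach is approached as far as the arm can. A call with a gripper value outside its range is refused whole. The fingers move at their own pace and stop on an object; FORCE is the grip in N (left out, the last holds). Time passes only in rows, so rows that repeat a pose let the fingers close. It gives the time, the measured TCP pose, the force, the opening and the grip force at its end, in the units of the state.
- get_state(): the state, without advancing time (a new reading comes with each control period).
- cams.capture(name): name is "scene" or "top"; returns the picture (384x512x3 uint8, blue, green, red); there is no depth.
- cams.camera_params(name): a dict with "fx", "fy", "cx", "cy" (pixels), "world_to_cam" (4x4, takes a point from world to camera coordinates). Camera axes: x right, y up, looking along -z (the intrinsics and any distortion apply to the point x, -y, -z); pixel columns grow to the right and rows downward; lengths in m; the calibration is good to about 2 mm. A picture is of the moment at which its call begins. camera_params takes no time and is no camera call.
- env.job_done(): hands the job in; it is judged then, once.
The state is a dict: "time_s": time; "joint_pos": joint angles; "qvel": joint speeds; "effort": joint torques, N m; "ee_pos": TCP position; "ee_rot": TCP orientation; "contact_force": force on the tool from outside, world axes, zero at the start; "wrist_torque": the same for the moment, N m; "opening": finger opening in m; "grasp_force": force on a finger pad.
Only numpy, scipy, OpenCV 4.12 (cv2) and the standard library are available. Lean on these libraries where they do the work, as an engineer would, in place of code of your own. Each camera call takes 0.05 s, during which the arm holds its last target. There are 200 camera calls.

## Working session

There is one attempt and no reset: what is moved stays moved. The work goes in short steps, Python scripts to look and compute and a shell command to move; the robot and the scene stay as the last step left them, time stands still between calls to the robot, and variables do not carry over. Pictures are saved under pics/ and viewed, at most 10 in all, crops included, and the job is handed in when it is done.

```bash
ls; mkdir -p pics; python3 - <<'E'
from plant import get_state,cams
import cv2,numpy as np
np.set_printoptions(precision=4,suppress=True)
for n in("scene","top"):
    im=cams.capture(n); cv2.imwrite(f"pics/{n}0.png",im); p=cams.camera_params(n); print(n,{k:(np.array(v)) for k,v in p.items()})
print(get_state())
E
```

```text
pics
scene {'fx': array(422.619), 'fy': array(422.619), 'cx': array(257.3872), 'cy': array(191.1959), 'world_to_cam': array([[ 0.7207,  0.6932, -0.0052, -0.3529],
       [-0.5343,  0.5602,  0.633 ,  0.2282],
       [ 0.4417, -0.4534,  0.7741, -2.0152],
       [ 0.    ,  0.    ,  0.    ,  1.    ]])}
top {'fx': array(460.6184), 'fy': array(460.6184), 'cx': array(252.238), 'cy': array(186.6184), 'world_to_cam': array([[ 0.0293, -0.9994, -0.0166, -0.0139],
       [ 0.9881,  0.0265,  0.1517, -0.5395],
       [-0.1511, -0.0208,  0.9883, -1.4739],
       [ 0.    ,  0.    ,  0.    ,  1.    ]])}
{'time_s': 0.1, 'joint_pos': array([ 1.152 ,  0.3142, -0.048 ,  1.2102,  0.    ,  1.5708]), 'qvel': array([-0.0008, -0.0028,  0.0009, -0.0009,  0.0028, -0.0006]), 'effort': array([  0.0004, -54.0768,  34.0542,   0.0112,   0.    ,   0.    ]), 'ee_pos': array([0.2438, 0.5477, 0.2183]), 'ee_rot': array([ 0.2079,  0.9782, -0.0007, -0.0002]), 'contact_force': array([-0.7394, -0.2713, -0.04  ]), 'wrist_torque': array([-0.0188, -0.0186,  0.0043]), 'grasp_force': 0.0, 'opening': 0.08544621030505695}
```

View pics/scene0.png

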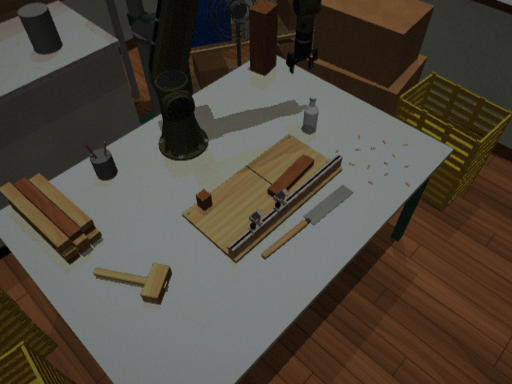

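```bash
python3 -c "
import cv2
im=cv2.imread('pics/top0.png');cv2.imwrite('pics/top0b.png',cv2.resize(im,(800,600),interpolation=cv2.INTER_CUBIC))"
```

```text
(no output)
```

View pics/top0b.png

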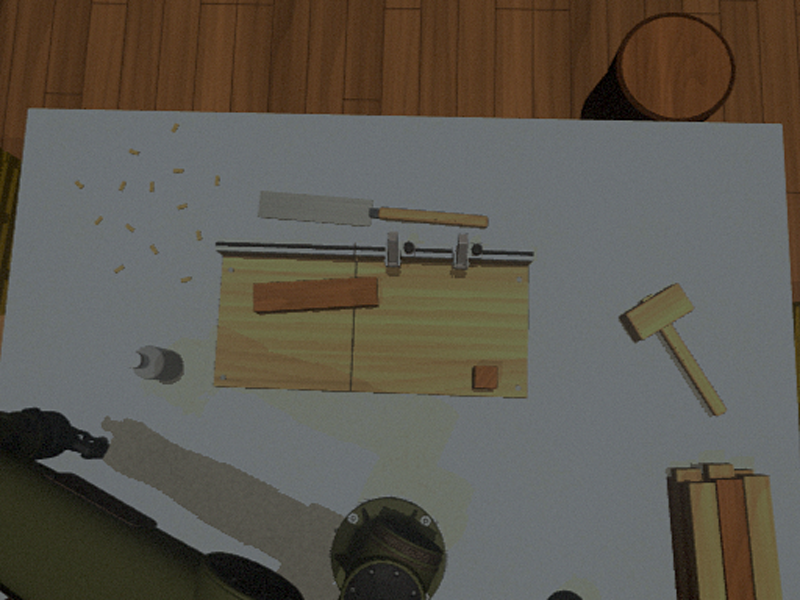

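The top view (800x600) shows the kerf at column 354 and the stops at columns 393 and 461, so the right-hand (-y) stop at 461 is the farther one. The blank lies at (253–378, 278–312) and the offcut at (485,377). I'll zoom in on the board for accurate points.

```bash
python3 -c "
import cv2
im=cv2.imread('pics/top0.png')[145:260,130:350];im=cv2.convertScaleAbs(im,alpha=1.7);cv2.imwrite('pics/top0c.png',cv2.resize(im,None,fx=3.6,fy=3.6,interpolation=cv2.INTER_CUBIC))
im=cv2.imread('pics/scene0.png')[130:260,180:350];im=cv2.convertScaleAbs(im,alpha=1.7);cv2.imwrite('pics/scene0c.png',cv2.resize(im,None,fx=4.5,fy=4.5,interpolation=cv2.INTER_CUBIC))"
```

```text
(no output)
```

View pics/top0c.png

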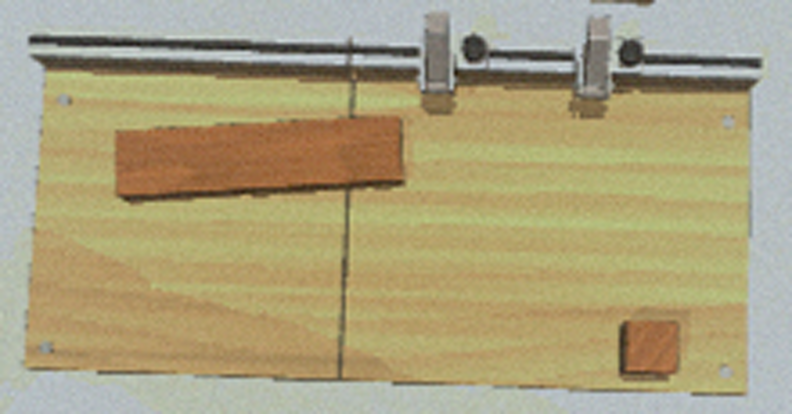

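View pics/scene0c.png

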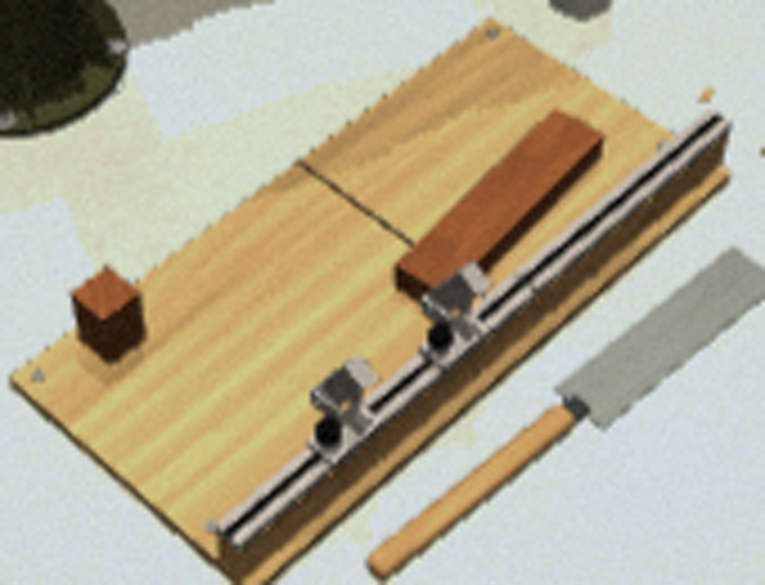

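Top crop: knobs at (474,46) and (630,50), and the blank's top corners at (116,131), (400,116), (403,181), (118,196). The scene crop shows both arms parked and the knobs at (440,330) and (327,428). I'll fit all the poses jointly.

```bash
cat > h.py <<'E'
import numpy as np
from plant import cams
P={n:{k:np.array(v) for k,v in cams.camera_params(n).items()} for n in("scene","top")}
def proj(n,X):
    p=P[n];X=np.atleast_2d(X);c=X@p["world_to_cam"][:3,:3].T+p["world_to_cam"][:3,3]
    return np.c_[p["cx"]+p["fx"]*c[:,0]/-c[:,2],p["cy"]-p["fy"]*c[:,1]/-c[:,2]]
def T(q,X):  # planar pose x,y,yaw
    X=np.atleast_2d(X).astype(float);c,s=np.cos(q[2]),np.sin(q[2])
    return np.c_[q[0]+c*X[:,0]-s*X[:,1],q[1]+s*X[:,0]+c*X[:,1],X[:,2]]
E
cat > fit.py <<'E'
from h import *
from scipy.optimize import least_squares
t=lambda a:np.array(a)/3.6+[130-.36,145-.36]
s=lambda a:np.array(a)/4.5+[180-.39,130-.39]
B=np.array([[-190,330,18],[-190,-330,18],[118,330,78],[118,-330,78],[-190,40,18]])/1e3
Bt=t([[26,368],[746,394],[30,36],[762,58],[341,379]])
S=np.array([[-190,-330,18],[-190,330,18],[118,330,78],[130,-330,18],[130,330,18],[90,-330,78],[90,330,78]])/1e3
Ss=s([[12,380],[490,20],[729,124],[245,583],[728,180],[218,528],[714,115]])
f=lambda q:np.r_[(proj("top",T(q,B))-Bt).ravel(),(proj("scene",T(q,S))-Ss).ravel()]
r=least_squares(f,[.6,0,0],loss="soft_l1");b=r.x;print("board",b.round(4));print(f(b).reshape(-1,2).round(1).tolist())
K=[[-30,130,54],[30,130,54],[30,-130,54],[-30,-130,54]];K=np.array(K)/1e3
kt=t([[118,196],[116,131],[400,116],[403,181]]);ks=s([[557,110],[603,140],[397,264]])
g=lambda q:np.r_[(proj("top",T(q,K))-kt).ravel(),(proj("scene",T(q,K[[0,1,3]]))-ks).ravel()]
r=least_squares(g,[.6,.1,0]);k=r.x;print("blank",k.round(4),g(k).reshape(-1,2).round(1).tolist())
for nm,a,c,d,e in(("near",[474,46],[440,330],[436,13],-.05),("far",[630,50],[327,428],[597,16],-.19)):
    kn=lambda y:T(b,[[.104,y[0]-.018,.110]]);tp=lambda y:T(b,[[.118,y[0]+.014,.167]])
    h=lambda y:np.r_[(proj("top",kn(y))-t([a])).ravel(),(proj("scene",kn(y))-s([c])).ravel(),(proj("top",tp(y))-t([d])).ravel()]
    r=least_squares(h,[e]);y=r.x[0];print(nm,"y on board",y.round(4),"world origin",T(b,[[.09,y,.078]]).round(4),"armtip",T(b,[[.112,y+.014,.162]]).round(4),h([y]).round(1))
R=np.linalg.inv(np.array([[np.cos(b[2]),-np.sin(b[2])],[np.sin(b[2]),np.cos(b[2])]]))
print("blank in board",R@(k[:2]-b[:2]),k[2]-b[2])
E
python3 fit.py
```

```text
board [ 0.5192  0.0468 -0.0082]
[[-1.0, 0.3], [0.4, 0.6], [0.1, -3.1], [-0.0, -2.5], [-0.5, 0.5], [-1.4, -0.2], [-0.2, -0.0], [0.3, 0.5], [0.9, 2.6], [0.6, -1.2], [-1.3, 0.0], [-1.5, -0.7]]
blank [0.5295 0.1668 0.0795] [[-0.5, -0.2], [-0.4, -0.2], [-0.0, -0.2], [-0.0, -0.1], [-0.6, 0.1], [0.3, -0.4], [-1.2, 0.7]]
near y on board -0.0531 world origin [[ 0.6087 -0.007   0.078 ]] armtip [[0.6308 0.0068 0.162 ]] [-0.3  0.3 -0.   0.8 -0.1  0.6]
far y on board -0.1905 world origin [[ 0.6076 -0.1444  0.078 ]] armtip [[ 0.6297 -0.1306  0.162 ]] [-0.2  0.6  0.2 -0.   0.3  1.2]
blank in board [0.00934954 0.12009337] 0.08770231715334119
```

Fit is good: knobs and blank agree within about 1 px. The far stop's arm is at world y -0.131 m, its parked tip at x 0.630. First I raise the tool and travel behind that arm with the jaws shut.

```bash
python3 -m handwheel '0 0 -100 0 0 0 0; 0 0 -100 0 0 0 0; 0 0 -100 0 0 0 0; 0 0 -100 0 0 -0.411 0; -333 -224 -100 0 0 -0.411 0; -333 -224 -100 0 0 -0.411 0; -333 -224 -100 0 0 -0.411 0; -333 -224 -100 0 0 -0.411 0; -333 -224 -100 0 0 -0.411 0; -333 -224 -100 0 0 -0.411 0; -333 -224 -100 0 0 -0.411 0; -333 -224 -100 0 0 -0.411 0; -333 -224 -100 0 0 -0.411 0; -333 -224 -100 0 0 -0.411 0; -333 -224 -100 0 0 -0.411 0; -333 -224 -100 0 0 -0.411 0; -333 -224 -100 0 0 -0.411 0'
```

```text
time_s: 1.52
ee_pos: [0.4569, 0.2081, 0.3188]
ee_rot: [0.004, 1.0, 0.0, -0.0]
contact_force: [-0.9, 0.4, 0.4]
opening: -0.0
grasp_force: 0.0
```

```bash
python3 -m handwheel '-216 -338 0 0 0 0 0; -216 -338 0 0 0 0 0; -216 -338 0 0 0 0 0; -216 -338 0 0 0 0 0; -216 -338 0 0 0 0 0; -216 -338 0 0 0 0 0; -216 -338 0 0 0 0 0; -216 -338 0 0 0 0 0; -216 -338 0 0 0 0 0; -216 -338 0 0 0 0 0; -216 -338 0 0 0 0 0; -216 -338 0 0 0 0 0; -216 -338 157 0 0 0 0; -216 -338 157 0 0 0 0; -216 -338 157 0 0 0 0; -216 -338 157 0 0 0 0; -216 -338 157 0 0 0 0; -216 -338 157 0 0 0 0'; python3 - <<'E'
from plant import cams
import cv2
a=cv2.imread('pics/top0.png')
im=cams.capture("top")[120:220,210:340];im2=cams.capture("scene")[120:260,180:350]
im=cv2.resize(cv2.convertScaleAbs(im,alpha=1.7),(520,400));im2=cv2.resize(cv2.convertScaleAbs(im2,alpha=1.7),None,fx=400/140,fy=400/140)
im=im[:, :310+0] if 0 else cv2.resize(im,(312,240))
im=cv2.copyMakeBorder(im,0,160,0,0,cv2.BORDER_CONSTANT)
cv2.imwrite("pics/c1.png",cv2.hconcat([im,im2]))
E
```

```text
time_s: 3.02
ee_pos: [0.6687, -0.1291, 0.1612]
ee_rot: [0.003, 1.0, 0.001, -0.002]
contact_force: [-0.2, -0.7, 1.5]
opening: -0.0002
grasp_force: 0.0
```

View pics/c1.png

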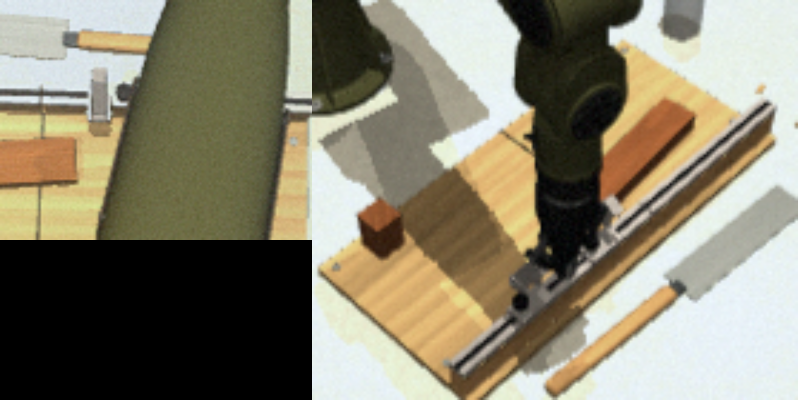

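The picture shows the gripper at about column 560 and the far arm at (525,275), still parked. I need to check whether they really line up.

```bash
python3 - <<'E'
from h import *
from plant import get_state
k=400/140
for n,X in dict(fingertip=[.669,-.129,.139],fing_tcp=[.669,-.129,.161],armtip=[.6297,-.1306,.162],near=[.6308,.0068,.162],knobfar=[.6215,-.1624,.11]).items():
    print(n,(proj("scene",[X])-[180,120])*k+[312,0])
E
```

```text
fingertip [[563.47451735 291.68392758]]
fing_tcp [[563.72070241 281.71865051]]
armtip [[540.51065945 264.79142102]]
near [[612.0700006 205.3006595]]
knobfar [[519.24187041 299.02885495]]
```

Consistent: the fingertips are directly behind the far arm. Pushing it over.

```bash
python3 -m handwheel '10 0 0 0 0 0 0; 18 0 0 0 0 0 0; 26 0 0 0 0 0 0; 34 0 0 0 0 0 0; 42 0 0 0 0 0 0; 50 0 0 0 0 0 0; 58 0 0 0 0 0 0; 66 0 0 0 0 0 0; 74 0 0 0 0 0 0; 82 0 0 0 0 0 0; 88 0 0 0 0 0 0; 88 0 0 0 0 0 0; 88 0 -40 0 0 0 0; 88 0 -80 0 0 0 0; 88 0 -120 0 0 0 0; 88 0 -160 0 0 0 0; 88 40 -160 0 0 0 0; 88 80 -160 0 0 0 0; 88 120 -160 0 0 0 0; 88 160 -160 0 0 0 0'
```

```text
time_s: 4.78
ee_pos: [0.584, 0.0305, 0.3226]
ee_rot: [0.004, 1.0, 0.0, 0.001]
contact_force: [0.5, -0.3, 0.5]
opening: 0.0003
grasp_force: 0.0
```

```bash
python3 -m handwheel '129 136 0 0 0 0 85; 129 136 0 0 0 0 85; 129 136 0 0 0 0 85; 129 136 0 0 0 0 85; 129 136 0 0 0 0 85; 129 136 0 0 0 0 85; 129 136 230 0 0 0 85; 129 136 230 0 0 0 85; 129 136 230 0 0 0 85; 129 136 230 0 0 0 85; 129 136 230 0 0 0 85; 129 136 230 0 0 0 85; 129 136 230 0 0 0 85'; python3 - <<'E'
from plant import cams
import cv2
im=cams.capture("top")[120:220,200:340];im2=cams.capture("scene")[120:260,180:350]
f=400/140
im=cv2.resize(cv2.convertScaleAbs(im,alpha=1.7),None,fx=2.2,fy=2.2);im2=cv2.resize(cv2.convertScaleAbs(im2,alpha=1.7),None,fx=f,fy=f)
im=cv2.copyMakeBorder(im,0,400-im.shape[0],0,0,cv2.BORDER_CONSTANT)
cv2.imwrite("pics/c2.png",cv2.hconcat([im,im2]))
E
```

```text
time_s: 5.87
ee_pos: [0.4522, 0.1642, 0.0872]
ee_rot: [0.004, 1.0, -0.002, -0.004]
contact_force: [-1.1, -0.7, 0.4]
opening: 0.085
grasp_force: 0.0
```

View pics/c2.png

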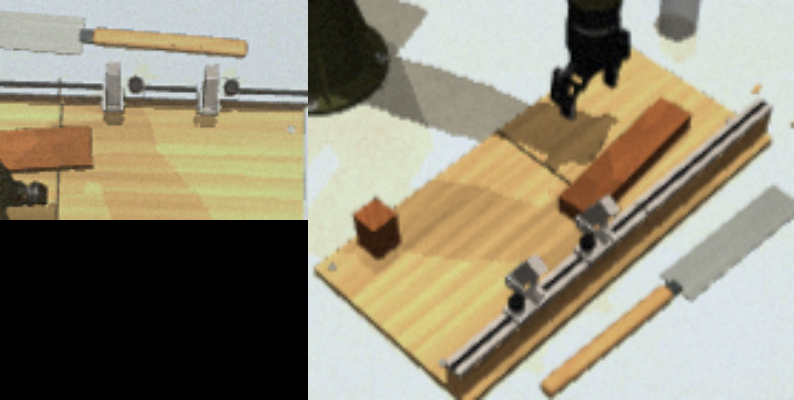

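The picture shows the far arm still parked at (525,275), so the push missed it. Here the fingertips end at about (572,112) and (613,92). I'll compare that with the projected tip positions.

```bash
python3 - <<'E'
from h import *
k=400/140
for d in(0,.009,.022):
  print(d,((proj("scene",[[.452,.164-.05,.087-d],[.452,.164+.05,.087-d]])-[180,120])*k+[308,0]).round())
for d in(0,.01,.022):
  print(d,((proj("scene",[[.669,-.129,.161-d]])-[180,120])*k+[312,0]).round())
E
python3 - <<'E'
import cv2
im=cv2.imread('pics/c1.png')[180:330,450:650]
cv2.imwrite('pics/c1z.png',cv2.resize(im,None,fx=4,fy=4,interpolation=cv2.INTER_CUBIC))
E
```

```text
0 [[564. 133.]
 [608.  98.]]
0.009 [[563. 137.]
 [608. 102.]]
0.022 [[563. 142.]
 [607. 108.]]
0 [[564. 282.]]
0.01 [[564. 286.]]
0.022 [[563. 292.]]
```

View pics/c1z.png

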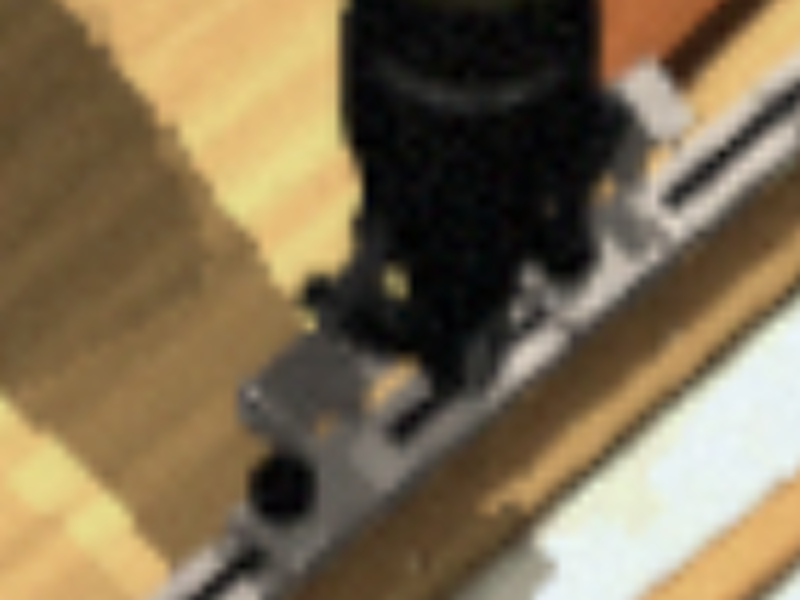

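The fingertips appear roughly 30 mm higher than I assumed. I'll measure the tip offset by touch: lower gently onto the clear base in front of the blank.

```bash
python3 -m handwheel '0 0 15 0 0 0 85; 0 0 30 0 0 0 85; 0 0 36 0 0 0 85; 0 0 36 0 0 0 85; 0 0 36 0 0 0 85'; for i in 1 2 3; do python3 -m handwheel '0 0 4 0 0 0 85; 0 0 4 0 0 0 85; 0 0 4 0 0 0 85' | grep -E 'ee_pos|contact'; done
```

```text
time_s: 6.38
ee_pos: [0.457, 0.1664, 0.0576]
ee_rot: [0.004, 1.0, 0.0, 0.001]
contact_force: [0.8, -0.3, 0.1]
opening: 0.0851
grasp_force: 0.0
ee_pos: [0.4562, 0.1662, 0.0526]
contact_force: [-1.1, -1.0, -0.1]
ee_pos: [0.4556, 0.166, 0.0479]
contact_force: [0.2, -0.4, -0.5]
ee_pos: [0.4555, 0.166, 0.0438]
contact_force: [-0.2, -0.4, 0.2]
```

```bash
python3 -m handwheel '0 0 3 0 0 0 85; 0 0 3 0 0 0 85; 0 0 3 0 0 0 85' | grep -E 'ee_pos|contact'; python3 -m handwheel '0 0 3 0 0 0 85; 0 0 3 0 0 0 85; 0 0 3 0 0 0 85' | grep -E 'ee_pos|contact';  python3 -m handwheel '0 0 3 0 0 0 85; 0 0 3 0 0 0 85; 0 0 3 0 0 0 85' | grep -E 'ee_pos|contact'
```

```text
ee_pos: [0.4556, 0.166, 0.0409]
contact_force: [-0.3, -0.0, 0.4]
ee_pos: [0.4556, 0.1661, 0.0379]
contact_force: [1.2, 0.9, -0.8]
ee_pos: [0.4556, 0.166, 0.0349]
contact_force: [-0.0, 0.3, -0.7]
```

```bash
for i in 1; do python3 -m handwheel '0 0 3 0 0 0 85; 0 0 3 0 0 0 85; 0 0 3 0 0 0 85' | grep -E 'ee_pos|contact'; python3 -m handwheel '0 0 3 0 0 0 85; 0 0 3 0 0 0 85; 0 0 3 0 0 0 85' | grep -E 'ee_pos|contact';  python3 -m handwheel '0 0 3 0 0 0 85; 0 0 3 0 0 0 85; 0 0 3 0 0 0 85' | grep -E 'ee_pos|contact'; done
```

```text
ee_pos: [0.4556, 0.166, 0.0319]
contact_force: [-1.0, -0.2, 0.3]
ee_pos: [0.4556, 0.166, 0.0289]
contact_force: [-0.5, -0.4, -0.7]
ee_pos: [0.4556, 0.166, 0.0259]
contact_force: [-0.6, 0.5, 0.3]
```

```bash
for i in 1; do python3 -m handwheel '0 0 2 0 0 0 85; 0 0 2 0 0 0 85' | grep -E 'ee_pos|contact'; python3 -m handwheel '0 0 2 0 0 0 85; 0 0 2 0 0 0 85' | grep -E 'ee_pos|contact';  python3 -m handwheel '0 0 2 0 0 0 85; 0 0 2 0 0 0 85'; done
python3 - <<'E'
from plant import cams
import cv2
im=cams.capture("top");cv2.imwrite("pics/t3.png",im);im2=cams.capture("scene");cv2.imwrite("pics/s3.png",im2)
im=cv2.resize(cv2.convertScaleAbs(im[165:245,120:260],alpha=2),None,fx=4,fy=4)[:, :400]
im2=cv2.resize(cv2.convertScaleAbs(im2[110:210,240:340],alpha=2),None,fx=4,fy=4)
im=cv2.copyMakeBorder(im,0,400-im.shape[0],0,0,cv2.BORDER_CONSTANT)
cv2.imwrite("pics/c3.png",cv2.hconcat([im,im2]))
E
```

```text
ee_pos: [0.4557, 0.166, 0.0239]
contact_force: [0.5, 0.1, 0.7]
ee_pos: [0.4556, 0.166, 0.0218]
contact_force: [-0.7, 0.1, 0.3]
time_s: 9.13
ee_pos: [0.4556, 0.166, 0.0198]
ee_rot: [0.004, 1.0, -0.0, -0.0]
contact_force: [-0.3, -0.7, -0.6]
opening: 0.0851
grasp_force: 0.0
```

View pics/c3.png

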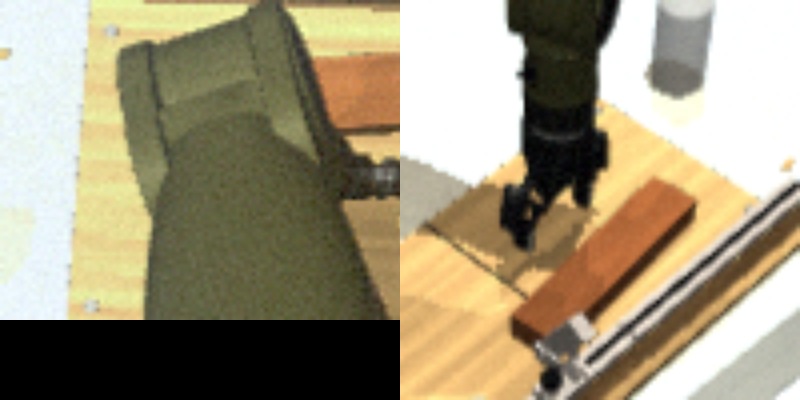

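The fingertips show at image pixels (272,171) and (286,160.5), with the TCP reading z = 20 mm. I'll solve for the tip height.

```bash
python3 - <<'E'
from h import *
from scipy.optimize import least_squares
m=np.array([[272,171.3],[285.8,160.5]])
f=lambda q:(proj("scene",[[.4556+q[1],.166-.05+q[2],q[0]],[.4556+q[1],.166+.05+q[2],q[0]]])-m).ravel()
r=least_squares(lambda q:f([q[0],0,0]),[.03]);print("z only",r.x,r.fun)
for z in(.02,.03,.04,.05,.06):
  r=least_squares(lambda q:f([z,q[0],q[1]]),[0,0]);print(z,r.x,r.fun.round(1))
E
```

```text
z only [0.05269261] [-1.75003877  0.66605111 -0.20380381 -0.72184177]
0.02 [-0.01626402  0.02611   ] [-0.6  0.5  0.6 -0.6]
0.03 [-0.0103357   0.01903418] [-0.6  0.6  0.6 -0.6]
0.04 [-0.00440746  0.01195857] [-0.7  0.6  0.7 -0.7]
0.05 [0.0015207  0.00488317] [-0.7  0.7  0.8 -0.7]
0.06 [ 0.00744878 -0.002192  ] [-0.8  0.7  0.8 -0.8]
```

The tips sit about 32 mm above the reported TCP, so the reading is offset by roughly 40 mm. That explains the miss: the fingers passed over the arm. I'll keep lowering until I feel contact, for an exact figure.

```bash
F="grep -E ee_pos|contact"; python3 -m handwheel '0 0 10 0 0 0 85; 0 0 20 0 0 0 85; 0 0 20 0 0 0 85; 0 0 20 0 0 0 85' | $F; for i in 1; do python3 -m handwheel '0 0 3 0 0 0 85; 0 0 3 0 0 0 85' | $F; python3 -m handwheel '0 0 3 0 0 0 85; 0 0 3 0 0 0 85' | $F;python3 -m handwheel '0 0 3 0 0 0 85; 0 0 3 0 0 0 85' | $F; done
```

```text
ee_pos: [0.4546, 0.1657, -0.0011]
contact_force: [-0.3, -0.5, 0.7]
ee_pos: [0.4557, 0.166, -0.0033]
contact_force: [0.4, -0.5, 0.3]
ee_pos: [0.4557, 0.1661, -0.0062]
contact_force: [-0.5, -0.3, -0.5]
ee_pos: [0.4561, 0.1662, -0.0073]
contact_force: [-5.6, -0.8, 21.0]
```

Contact at TCP z = -7 mm on the 18 mm base, so the tips are at TCP +25 mm when open and about TCP +12 mm when shut. Now I'll retry the flip with that corrected.

```bash
python3 -m handwheel '0 0 -40 0 0 0 0; 0 0 -80 0 0 0 0; 0 0 -120 0 0 0 0; 0 0 -160 0 0 0 0; 0 0 -200 0 0 0 0; 0 0 -240 0 0 0 0; -216 -296 -240 0 0 0 0; -216 -296 -240 0 0 0 0; -216 -296 -240 0 0 0 0; -216 -296 -240 0 0 0 0; -216 -296 -240 0 0 0 0; -216 -296 -240 0 0 0 0; -216 -296 -240 0 0 0 0; -216 -296 -240 0 0 0 0; -216 -296 -240 0 0 0 0; -216 -296 -240 0 0 0 0; -216 -296 -240 0 0 0 0; -216 -296 -240 0 0 0 0; -216 -296 -240 0 0 0 0'
```

```text
time_s: 11.65
ee_pos: [0.6689, -0.1305, 0.2312]
ee_rot: [0.003, 1.0, 0.0, -0.0]
contact_force: [-0.3, 0.8, -0.2]
opening: -0.0002
grasp_force: 0.0
```

```bash
python3 -m handwheel '0 0 40 0 0 0 0; 0 0 80 0 0 0 0; 0 0 106 0 0 0 0; 0 0 106 0 0 0 0; 0 0 106 0 0 0 0' | grep -E 'ee_pos|contact'; python3 -m handwheel '10 0 0 0 0 0 0; 18 0 0 0 0 0 0; 26 0 0 0 0 0 0; 34 0 0 0 0 0 0; 42 0 0 0 0 0 0; 50 0 0 0 0 0 0; 58 0 0 0 0 0 0'; python3 -m handwheel '8 0 0 0 0 0 0; 16 0 0 0 0 0 0; 24 0 0 0 0 0 0; 30 0 0 0 0 0 0; 30 0 0 0 0 0 0; 30 0 0 0 0 0 0; 30 0 0 0 0 0 0; 30 0 0 0 0 0 0; 30 0 0 0 0 0 0; 30 0 0 0 0 0 0;30 0 -40 0 0 0 0; 30 0 -80 0 0 0 0; 30 0 -110 0 0 0 0; 30 0 -110 0 0 0 0'; python3 - <<'E'
from plant import cams
import cv2
im=cams.capture("scene");cv2.imwrite("pics/s4.png",im)
E
```

```text
ee_pos: [0.6679, -0.1301, 0.1246]
contact_force: [-0.3, 1.1, 0.6]
time_s: 12.65
ee_pos: [0.6107, -0.1312, 0.1255]
ee_rot: [0.004, 1.0, -0.0, 0.0]
contact_force: [0.8, 0.6, 0.4]
opening: 0.0004
grasp_force: 0.2
time_s: 13.82
ee_pos: [0.5851, -0.1317, 0.2424]
ee_rot: [0.004, 1.0, -0.001, 0.005]
contact_force: [0.4, -0.6, 0.4]
opening: 0.0002
grasp_force: 0.0
```

```bash
python3 -m handwheel '128 296 0 0 0 0 85; 128 296 0 0 0 0 85; 128 296 0 0 0 0 85; 128 296 0 0 0 0 85; 128 296 0 0 0 0 85; 128 296 0 0 0 0 85; 128 296 0 0 0 0 85; 128 296 0 0 0 0 85; 128 296 0 0 0 0 85; 128 296 0 0 0 0 85; 128 296 40 0 0 0 85; 128 296 80 0 0 0 85; 128 296 120 0 0 0 85; 128 296 160 0 0 0 85; 128 296 200 0 0 0 85; 128 296 220 0 0 0 85; 128 296 220 0 0 0 85'; python3 - <<'E'
from plant import cams
import cv2,numpy as np
from h import *
b=[.5192,.0468,-.0082]
ims=cams.capture("scene");imt=cams.capture("top")
cv2.imwrite("pics/t5.png",imt);cv2.imwrite("pics/s5.png",ims)
t0=cv2.imread("pics/top0.png");s0=cv2.imread("pics/scene0.png")
for nm,y in(("near",-.0531),("far",-.1905)):
  for n,a,c in(("top",t0,imt),("scene",s0,ims)):
    for w,X in(("parkedtip",[.112,y+.014,.162]),("downmid",[.07,y+.014,.06])):
      u,v=proj(n,T(b,[X]))[0].round().astype(int)
      print(nm,n,w,a[v-2:v+3,u-2:u+3].mean((0,1)).round(),c[v-2:v+3,u-2:u+3].mean((0,1)).round())
E
```

```text
time_s: 15.28
ee_pos: [0.4515, 0.1631, 0.0101]
ee_rot: [0.005, 1.0, -0.002, -0.004]
contact_force: [-0.8, -1.0, -0.3]
opening: 0.0854
grasp_force: 0.0
near top parkedtip [83. 87. 91.] [ 92.  97. 101.]
near top downmid [52. 66. 75.] [54. 67. 75.]
near scene parkedtip [79. 85. 90.] [84. 90. 95.]
near scene downmid [30. 41. 49.] [30. 40. 48.]
far top parkedtip [87. 91. 95.] [123. 122. 117.]
far top downmid [54. 67. 75.] [60. 65. 68.]
far scene parkedtip [84. 91. 97.] [ 69. 107. 127.]
far scene downmid [31. 40. 45.] [27. 28. 30.]
```

Confirmed numerically: the far arm has left its parked place in both views and the near one is unchanged. Now lower and push the blank toward the fence with both open fingertips.

```bash
F="grep -E ee_pos|contact"; python3 -m handwheel '0 0 20 0 0 0 85; 0 0 20 0 0 0 85; 0 0 20 0 0 0 85' | $F; python3 -m handwheel '-5 0 0 0 0 0 85; -10 0 0 0 0 0 85; -15 0 0 0 0 0 85; -20 0 0 0 0 0 85; -25 0 0 0 0 0 85; -30 0 0 0 0 0 85; -35 0 0 0 0 0 85; -40 0 0 0 0 0 85' | $F; python3 -m handwheel '-4 0 0 0 0 0 85; -8 0 0 0 0 0 85; -12 0 0 0 0 0 85; -16 0 0 0 0 0 85; -20 0 0 0 0 0 85; -24 0 0 0 0 0 85' | $F;python3 -m handwheel '-3 0 0 0 0 0 85; -6 0 0 0 0 0 85; -9 0 0 0 0 0 85' | $F
```

```text
ee_pos: [0.4566, 0.1659, -0.0037]
contact_force: [-0.3, -0.2, 0.6]
ee_pos: [0.4954, 0.1658, -0.0051]
contact_force: [-3.7, 1.7, 2.6]
ee_pos: [0.5201, 0.1654, -0.0051]
contact_force: [-0.7, -0.3, -1.7]
ee_pos: [0.529, 0.1654, -0.005]
contact_force: [-1.4, 0.5, -0.9]
```

```bash
F="grep -E ee_pos|contact"; python3 -m handwheel '-2 0 -3 0 0 0 85; -4 0 -3 0 0 0 85; -6 0 -3 0 0 0 85' | $F; python3 -m handwheel '-2 0 0 0 0 0 85; -4 0 0 0 0 0 85' | $F; python3 -m handwheel '-2 0 0 0 0 0 85; -4 0 0 0 0 0 85' | $F;python3 -m handwheel '-2 0 0 0 0 0 85; -4 0 0 0 0 0 85' | $F
```

```text
ee_pos: [0.5349, 0.1655, -0.0015]
contact_force: [-3.9, 0.0, 3.1]
ee_pos: [0.5387, 0.1655, -0.0017]
contact_force: [-3.4, -0.7, 3.0]
ee_pos: [0.5406, 0.1654, -0.0021]
contact_force: [-13.7, 0.3, 9.5]
ee_pos: [0.5403, 0.1652, -0.0029]
contact_force: [-24.9, 1.0, 17.6]
```

Seated: force rises sharply at x = 0.540. Back off, lift, shut the jaws, and go to the blank's +y end.

```bash
python3 -m handwheel '15 0 0 0 0 0 85; 30 0 0 0 0 0 85; 30 0 -40 0 0 0 0; 30 0 -80 0 0 0 0; 30 0 -110 0 0 0 0; -42 180 -110 0 0 0 0; -42 180 -110 0 0 0 0; -42 180 -110 0 0 0 0; -42 180 -110 0 0 0 0; -42 180 -110 0 0 0 0; -42 180 -110 0 0 0 0; -42 180 -110 0 0 0 0; -42 180 -75 0 0 0 0; -42 180 -40 0 0 0 0; -42 180 -18 0 0 0 0; -42 180 -18 0 0 0 0; -42 180 -18 0 0 0 0; -42 180 -18 0 0 0 0'
python3 - <<'E'
from plant import cams
import cv2
im=cams.capture("scene");cv2.imwrite("pics/s6.png",im);im2=cams.capture("top");cv2.imwrite("pics/t6.png",im2)
a=cv2.resize(cv2.convertScaleAbs(im[130:260,180:350],alpha=1.8),None,fx=3,fy=3);b=cv2.resize(cv2.convertScaleAbs(im2[140:220,130:275],alpha=1.8),None,fx=2,fy=2)
b=cv2.copyMakeBorder(b,0,a.shape[0]-b.shape[0],0,0,cv2.BORDER_CONSTANT);cv2.imwrite("pics/c6.png",cv2.hconcat([a,b]))
E
```

```text
time_s: 19.3
ee_pos: [0.5913, 0.3448, 0.0179]
ee_rot: [0.004, 1.0, 0.0, 0.001]
contact_force: [-0.3, -0.2, 1.0]
opening: -0.0002
grasp_force: 0.0
```

View pics/c6.png

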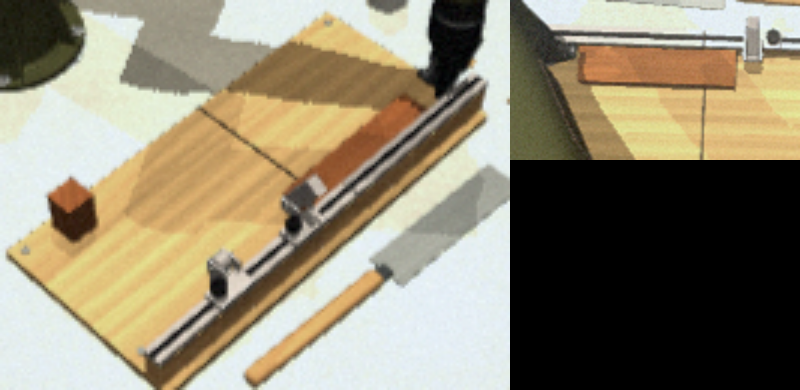

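The picture shows the blank along the fence, the far stop hanging down at (220,265), the near one parked, and the closed fingers just beyond the blank's +y end. Push along the fence.

```bash
F="grep -E ee_pos|contact"; python3 -m handwheel '4 -8 0 0 0 0 0; 4 -16 0 0 0 0 0; 4 -22 0 0 0 0 0; 4 -28 0 0 0 0 0; 4 -34 0 0 0 0 0; 4 -40 0 0 0 0 0; 4 -46 0 0 0 0 0' | $F; python3 -m handwheel '0 -6 0 0 0 0 0; 0 -12 0 0 0 0 0; 0 -18 0 0 0 0 0; 0 -24 0 0 0 0 0; 0 -30 0 0 0 0 0; 0 -36 0 0 0 0 0; 0 -42 0 0 0 0 0; 0 -48 0 0 0 0 0; 0 -54 0 0 0 0 0; 0 -60 0 0 0 0 0' | $F;  python3 -m handwheel '0 -6 0 0 0 0 0; 0 -12 0 0 0 0 0; 0 -18 0 0 0 0 0; 0 -24 0 0 0 0 0; 0 -30 0 0 0 0 0; 0 -36 0 0 0 0 0; 0 -42 0 0 0 0 0; 0 -48 0 0 0 0 0; 0 -54 0 0 0 0 0; 0 -60 0 0 0 0 0' | $F
```

```text
ee_pos: [0.586, 0.2992, 0.0164]
contact_force: [0.1, 4.3, 0.8]
ee_pos: [0.5855, 0.2387, 0.0163]
contact_force: [-0.8, 3.7, 3.6]
ee_pos: [0.5849, 0.1785, 0.0161]
contact_force: [-0.1, 3.7, 3.7]
```

```bash
F="grep -E ee_pos|contact"; python3 -m handwheel '0 -4 0 0 0 0 0; 0 -8 0 0 0 0 0; 0 -12 0 0 0 0 0; 0 -15 0 0 0 0 0' | $F; for i in 1; do python3 -m handwheel '0 -2 0 0 0 0 0; 0 -4 0 0 0 0 0' | $F; python3 -m handwheel '0 -2 0 0 0 0 0; 0 -4 0 0 0 0 0' | $F;python3 -m handwheel '0 -2 0 0 0 0 0; 0 -3 0 0 0 0 0' | $F; done
```

```text
ee_pos: [0.5847, 0.1636, 0.016]
contact_force: [-0.0, 3.8, 3.7]
ee_pos: [0.5847, 0.1599, 0.016]
contact_force: [-0.5, 3.8, 2.3]
ee_pos: [0.5846, 0.156, 0.016]
contact_force: [0.4, 2.7, 1.9]
ee_pos: [0.5846, 0.1528, 0.016]
contact_force: [0.4, 3.3, 2.2]
```

```bash
F="grep -E ee_pos|contact"; for i in 1; do python3 -m handwheel '0 -2 0 0 0 0 0; 0 -2 0 0 0 0 0' | $F; python3 -m handwheel '0 -2 0 0 0 0 0; 0 -2 0 0 0 0 0' | $F;python3 -m handwheel '0 -2 0 0 0 0 0; 0 -2 0 0 0 0 0' | $F; python3 -m handwheel '0 -1 0 0 0 0 0; 0 -1 0 0 0 0 0' | $F; done
```

```text
ee_pos: [0.5846, 0.1512, 0.0161]
contact_force: [0.3, 3.9, 1.4]
ee_pos: [0.5845, 0.1511, 0.0161]
contact_force: [-0.8, 9.6, 0.8]
ee_pos: [0.5844, 0.151, 0.0162]
contact_force: [-0.6, 14.4, 0.4]
ee_pos: [0.5844, 0.151, 0.0162]
contact_force: [-0.2, 19.1, -0.4]
```

Butted: force climbs with no motion at y = 0.151. Back off and inspect.

```bash
python3 -m handwheel '0 20 0 0 0 0 0; 0 45 0 0 0 0 0; 0 60 -40 0 0 0 0; 0 100 -80 0 0 0 0; 0 140 -110 0 0 0 0; 0 180 -110 0 0 0 0; 0 220 -110 0 0 0 0; 0 250 -110 0 0 0 0; 0 250 -110 0 0 0 0;0 250 -110 0 0 0 0'
python3 - <<'E'
from plant import cams
import cv2
im=cams.capture("scene");cv2.imwrite("pics/s7.png",im);im2=cams.capture("top");cv2.imwrite("pics/t7.png",im2)
a=cv2.resize(cv2.convertScaleAbs(im[160:230,220:320],alpha=1.8),None,fx=4,fy=4,interpolation=cv2.INTER_CUBIC);b=cv2.resize(cv2.convertScaleAbs(im2[145:185,180:305],alpha=1.8),None,fx=6.4,fy=6.4,interpolation=cv2.INTER_CUBIC)
a=cv2.copyMakeBorder(a,0,0,0,400,cv2.BORDER_CONSTANT);o=cv2.vconcat([a,b]);print(o.shape);cv2.imwrite("pics/c7.png",o)
E
```

```text
time_s: 23.98
ee_pos: [0.586, 0.3978, 0.1251]
ee_rot: [0.002, 1.0, -0.001, -0.0]
contact_force: [0.3, 0.1, 0.8]
opening: 0.0002
grasp_force: 0.0
(536, 800, 3)
```

View pics/c7.png

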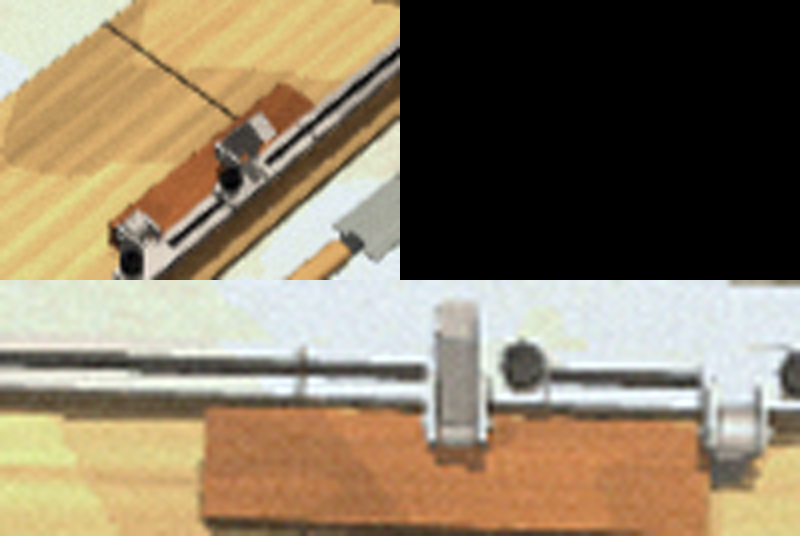

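The picture shows the blank's end at the lowered far stop (column ~705 against the stop at 705–765) and the near stop still parked. I'll measure squareness numerically.

```bash
python3 - <<'E'
from h import *
import cv2
b=[.5192,.0468,-.0082]
im=cv2.GaussianBlur(cv2.imread("pics/t7.png"),(3,3),0).astype(float)
g=cv2.imread("pics/t6.png").astype(float)
for nm,img,ys in(("now",cv2.imread("pics/t7.png").astype(float),np.arange(-.15,.085,.005)),("pre",g,np.arange(.03,.2,.005))):
  r=[]
  for y in ys:
    xs=np.arange(-.03,.06,.0005);uv=proj("top",T(b,np.c_[xs,np.full_like(xs,y),np.full_like(xs,.054)])).astype(np.float32)
    red=cv2.remap((img[:,:,2]-img[:,:,1]).astype(np.float32),uv[:,0].copy(),uv[:,1].copy(),cv2.INTER_LINEAR).ravel()
    red=np.convolve(red,np.ones(9)/9,'same');d=np.gradient(red)[10:-10];r.append(xs[10:-10][np.argmax(d)])
  r=np.array(r);m=abs(r-np.median(r))<.006;p=np.polyfit(ys[m],r[m],1);print(nm,"front edge x mid",np.polyval(p,ys.mean()).round(4),"slope",p[0].round(4),m.sum(),len(m),"yaw",-p[0].round(4))
E
```

```text
now front edge x mid 0.0305 slope 0.0059 43 47 yaw -0.0059
pre front edge x mid 0.0315 slope -0.0066 34 34 yaw 0.0066
```

The blank is square within 0.006 rad, sits within about 1 mm of its seated position, and its end is butted. Handing in.

```bash
python3 -c "
from plant import env
print(env.job_done())"
```

```text
the job is handed in; nothing more can be done
None
```

The job is handed in at about 24 s of the 64 s allowed, with no verdict returned: the farther stop is down, the nearer one is still parked, and the blank measured square to the fence (within 0.006 rad) and butted against the lowered stop; a first flip attempt passed over the arm because the fingertips sat about 34 mm higher than the TCP reading implied.

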